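# Function-test the latching stage stop and re-arm it

### The job

Test the stop station of the microscope stage with your fingertips only, without gripping the mushroom: press the three-lobed mushroom fully in so that it latches, then push one of its lobes sideways to turn it clockwise (seen from above) until the latch lets go and it pops out again, and let it spring back. Then press the small round re-arm button on the same panel fully in and let it go. Do not lift or shove the station, and leave the things round it standing where they are.

Things in the scene. Friction and masses are not known exactly. Their poses are not given: they have to be found in the camera images.
- stop_station: Loose white die-cast box on four rubber feet with a grey panel on top, 112 (x) x 204 (y) x 62 mm high, 2.4 kg. Origin: centre of its underside; x points to its rear (socket side), y along its length, z up. Black mushroom on the panel at (0, 48) mm, re-arm button at (-10, -58) mm, a tiny dead pilot lamp (9 mm high at most) at (32, -58) mm
- stop_top (a point): Crown of the black mushroom head, on its axis, 109 mm above the worktop at rest; the frame turns with the head, z up. Head: 41 mm round core, flat crown 24 mm across, three lobes at 90 (its +y), 210 and 330 degrees, reaching 35 mm from the axis, 16 mm wide, 14 mm thick, their undersides 21 mm below this point: 26 mm above the panel at rest, 18 mm when latched
- collar (a point): Centre of the fixed round collar under the head, at panel height (62 mm above the worktop): radius 22.5 mm, 9 mm high, with a steel nut up to 12 mm. Room about it: a fixed 0.5 m high microscope stands left of y = 0.35 m, and a frame bar crosses above at x = 0.61 m, 0.65 m over the worktop, left of y = -0.14 m: swing in with the arm folded and low so that its elbow clears both
- lobe_1 (a point): Middle of the first lobe, 28 mm from the head's axis, 14 mm below stop_top, half way up the lobe's thickness
- lobe_2 (a point): The same point of the second lobe
- lobe_3 (a point): The same point of the third lobe
- push_sides: The halves of the three lobes on their counter-clockwise side (seen from above), where a fingertip pushes to turn the head clockwise; origin on the head's axis at the lobes' underside
- lead_sides: The other halves of the three lobes, on their clockwise side; same origin. Fingers on push_sides and lead_sides at once while the head turns count as gripping
- stop_press (a joint): How far the mushroom is pressed in, m: 0 out, end stop at 0.0098. Spring: 6 N at first, 10 to 12 N to the latch point at 0.008; let go, it then stays latched at about 0.0078. It latches only when stop_turn is near 0; pushed less than 0.008 it comes out again
- pawl (a joint): The latch's sprung pawl, hidden inside the box, m: 0 home; pushed aside up to 0.004 while the mushroom goes down past it, and back at 0 (with a click) once the mushroom is latched
- stop_turn (a joint): Turn of the mushroom, rad: 0 at rest, grows clockwise seen from above to a stop at 1.1. A light return spring (1 to 2 N at the lobes) turns it back to 0 when let go. The latch lets go at about 0.6 and the head pops up to stop_press 0
- rearm_button_top (a point): Middle of the top face of the re-arm button: grey, flat, 26 mm across, in a steel ring of 42 mm; top face 21 mm above the panel and 9 mm above the ring at rest
- rearm_button (a joint): How far the re-arm button is pressed, m: 0 out, 0.005 fully in with 6 N; it springs back
- lens_mount: Bystander: lens in a black ring on a short post, 32 x 32 x 66 mm, loose; origin under its centre
- cage_cube: Bystander: black cube with brass ports, 34 mm, loose; origin under its centre
- vial: Bystander: amber vial with screw cap, 27 mm across, 60 mm high, loose; origin under its centre
- post_1: Bystander: bare steel post, 13 mm across, 50 mm high, loose; origin under its centre

How it is judged:
By the outcome, as a careful person would: the job done as asked, in the order asked, and still so for the second after the job is handed in, with the robot touching nothing.
It also fails if it takes over 51 s, if anything falls off the work surface, if the arm or the gripper's body presses on something with over 40 N, if the wrist force passes 120 N, or if a joint passes its speed limit or range.

### The arm

A 6-joint arm with a two-finger parallel gripper is mounted at the origin on a cart in front of the work surface, level with it; the furniture and walls round the work are solid. World frame = base frame: x ahead of the robot, y to its left, z up, the work surface at z = 0. Lengths are in mm, angles in rad, forces in N, time in s.
With the tool pointing down it reaches from about 325 to 775 mm from the base axis. Payload 9.3 kg.
Tool frame: the origin (TCP) lies at the very end of the fingers, on their centre line; the grasp point (between the pads) lies 19 mm behind it; z points along the fingers, y is the direction in which the jaws open and shut (so a half turn about z gives the same grasp; the last joint's range is limited). The gripper opens to 85 mm and grips with 20 to 120 N. Pads are 22 mm wide; open, the fingers measure 114 mm over their backs; the gripper's body (76 mm by 85 mm) begins 54 mm behind the grasp point. The pads swing forward as they close: fully open they stand 13 mm farther back than shut.
Start: joints at [0.985, 0.259, 0.021, 1.334, 0, 1.418], TCP at [230.679, 499.284, 231.279] pointing down, gripper open.
Joint ranges: [-3.04, 3.04], [-0.91, 1.82], [-1.04, 1.36], [-1.92, 1.95], [-1.52, 1.45], [-3.14, 3.14]. Speed limits (rad/s): [2.22, 2.22, 2.79, 3.14, 3.14, 3.14].

### API

Orientations are given as a unit quaternion [w, x, y, z].
In Python, from bench import read_state, get_image, camera_params, sign_off, search_frame gives the robot as it stands.
- The arm moves only by the tool carry_out, never from a script. Its argument "moves" is a list of rows, each an object of numbers: "tx", "ty", "tz": the shift along the tool's x, y, z in cm; "spin": the turn about the tool's z in rad. In form: [{"tx": .., "ty": .., "tz": .., "spin": ..}, ...]. A call has 1 to 5 rows; each row is the pose to reach, as a shift and turn from the pose measured when the call began, along the tool's axes at that moment; what a row does not reach only later rows make up. A row lasts 1/8 s, in which the tool goes at most 62.5 mm and 10.7 degrees, less where a joint would pass 70% of its speed; a pose out of reach is approached as far as the arm can. A call with a gripper value outside its range is refused whole. "fingers" is the closure, from 0 (fully open) to 1 (shut), set as the call begins (left out, the last holds). The fingers move at their own pace and stop on an object; "grip_force" is the grip in N (left out, the last holds). Time passes only in rows, so rows that repeat a pose let the fingers close. It gives the time, the measured TCP pose, the force and the opening at its end, in the units of the state.
- read_state(): the state, without advancing time (a new reading comes with each control period).
- get_image(name): name is "scene" or "side" or "wrist"; returns the picture (420x560x3 uint8, red, green, blue); there is no depth.
- camera_params(name): a dict with "fx", "fy", "cx", "cy" (pixels), "view" (4x4, takes a point from world to camera coordinates). Camera axes: x right, y down, z forward; pixel columns grow to the right and rows downward; lengths in mm; the calibration is good to about 2 mm. The wrist camera is an equidistant fisheye: a pixel r from the principal point sees the ray r / f radians off the axis. A picture is of the moment at which its call begins: read the wrist's pose just before it. camera_params takes no time and is no camera call; for the wrist camera it gives the pose at the moment of the call.
- sign_off(): hands the job in, once; it reports no verdict.
Trained networks look in the newest picture that a camera, given by its name, has taken for a name from the list of things; names that differ only in an ending like _2 or _b are one class to them, and where a whole thing is asked for, a point or a joint stands for the part that bears it (a point fixed in the world has none). Each returns a list of dicts, best first, with "p" (0 to 1); they miss things now and then, are a little off and sometimes report something else, mostly with a low value. They report only what shows in the picture. A call takes as long as a camera call.
- search_frame(camera, query): "rect" ([centre column, centre row, width, height] in pixels, round what is visible of it).
The state is a dict: "time_s": time; "joint_pos": joint angles; "joint_vel": joint speeds; "tau": joint torques, N m; "position": TCP position; "ee_rot": TCP orientation; "ft_force": force on the tool from outside, world axes, zero at the start; "torque": the same for the moment, N m; "gripper_width": finger opening in mm.
Only numpy, scipy, OpenCV 4.12 (cv2) and the standard library are available. Lean on these libraries where they do the work, as an engineer would, in place of code of your own. Each camera call takes 0.05 s, during which the arm holds its last target.

## Working session

There is one attempt and no reset: what is moved stays moved. The work goes in short steps, Python scripts to look and compute and a tool call to move; the robot and the scene stay as the last step left them, time stands still between calls to the robot, and variables do not carry over. Pictures are saved under pics/ and viewed, and the job is handed in when it is done.

Besides the shell and the picture viewer there is one more tool, called after "Call:" by a JSON object that holds its "api" and its "payload". carry_out: Moves the arm, as the interface text tells. Its arguments: {"type":"object","properties":{"moves":{"type":"array"},"fingers":{"type":"number"},"grip_force":{"type":"number"}},"required":["moves"]}

```bash
mkdir -p pics; ls
cat > h.py <<'E'
import numpy as np, cv2
from bench import *
def save(name,fn):
    im=get_image(name); cv2.imwrite('pics/'+fn,cv2.cvtColor(np.asarray(im),cv2.COLOR_RGB2BGR)); return im
def ray(name,u,v,P=None):
    P=P or camera_params(name); V=np.array(P['view']); 
    x=(u-P['cx'])/P['fx']; y=(v-P['cy'])/P['fy']
    if name=='wrist':
        r=np.hypot(x,y); d=np.array([x/r*np.sin(r),y/r*np.sin(r),np.cos(r)]) if r>0 else np.array([0,0,1.])
    else: d=np.array([x,y,1.])
    R=V[:3,:3]; o=-R.T@V[:3,3]; return o,R.T@d
def atz(name,u,v,z,P=None):
    o,d=ray(name,u,v,P); return o+d*(z-o[2])/d[2]
def proj(name,p,P=None):
    P=P or camera_params(name); V=np.array(P['view']); c=V[:3,:3]@np.array(p)+V[:3,3]
    if name=='wrist':
        r=np.hypot(c[0],c[1]); t=np.arctan2(r,c[2]); return P['cx']+P['fx']*t*c[0]/r, P['cy']+P['fy']*t*c[1]/r
    return P['cx']+P['fx']*c[0]/c[2],P['cy']+P['fy']*c[1]/c[2]
E
python3 - <<'E'
from h import *
s=read_state(); print(s)
for n in ['scene','side','wrist']:
    save(n,n+'0.png')
    for q in ['stop_station','stop_top','rearm_button_top','lobe_1','collar','lens_mount','cage_cube','vial','post_1']:
        r=search_frame(n,q); print(n,q,[(np.round(a['rect']).tolist(),round(a['p'],2)) for a in r[:4]])
    P=camera_params(n);V=np.array(P['view']);print(P['fx'],-V[:3,:3].T@V[:3,3],V[2,:3])
print(read_state()['time_s'])
E
```

```text
pics
{'time_s': 0.0, 'joint_pos': array([ 9.85431793e-01,  2.59186943e-01,  2.07526400e-02,  1.33369890e+00,
       -1.49106119e-05,  1.41819578e+00]), 'joint_vel': array([ 0.00106507,  0.00150162, -0.00048466,  0.00032961,  0.00081788,
        0.00080201]), 'tau': array([ 4.80826959e-03, -5.55644631e+01,  3.44534397e+01,  1.36354461e-02,
       -5.26505551e-05,  3.64863936e-06]), 'position': array([230.50894387, 499.0509638 , 230.66543119]), 'ee_rot': array([-2.34129295e-04,  2.14697346e-01,  9.76680399e-01, -6.26136310e-04]), 'ft_force': array([0.67125246, 0.64784557, 1.27349337]), 'torque': array([0.05463857, 0.09860673, 0.03030483]), 'gripper_width': 85.61124527304163}
scene stop_station [([288.0, 277.0, 92.0, 100.0], 0.95), ([298.0, 284.0, 11.0, 15.0], 0.66)]
scene stop_top [([278.0, 240.0, 26.0, 25.0], 0.76), ([275.0, 239.0, 30.0, 25.0], 0.61), ([319.0, 245.0, 16.0, 26.0], 0.42)]
scene rearm_button_top [([296.0, 284.0, 13.0, 11.0], 0.67), ([247.0, 226.0, 9.0, 15.0], 0.4)]
scene lobe_1 [([275.0, 237.0, 32.0, 28.0], 0.79)]
scene collar [([285.0, 275.0, 91.0, 100.0], 0.6), ([276.0
[... 784 characters left out ...]
0], 0.79), ([286.0, 275.0, 15.0, 16.0], 0.48)]
side cage_cube [([345.0, 290.0, 24.0, 25.0], 0.71), ([285.0, 269.0, 87.0, 112.0], 0.52), ([279.0, 228.0, 31.0, 22.0], 0.43)]
side vial [([301.0, 333.0, 19.0, 29.0], 0.57)]
side post_1 [([260.0, 218.0, 3.0, 15.0], 0.43)]
507.4750895769036 [ 177.98787698 -651.15430313  695.18813174] [ 0.41631683  0.66885244 -0.61588693]
wrist stop_station [([104.0, 417.0, 21.0, 6.0], 0.44)]
wrist stop_top []
wrist rearm_button_top []
wrist lobe_1 []
wrist collar [([105.0, 416.0, 23.0, 8.0], 0.5)]
wrist lens_mount []
wrist cage_cube []
wrist vial []
wrist post_1 []
325.19226210127806 [165.87730864 529.88286552 374.32648542] [ 0.25709733 -0.118469   -0.95909648]
1.5
```

Run:
```python
import cv2,numpy as np
a=cv2.imread('pics/scene0.png');b=cv2.imread('pics/side0.png')
f=lambda i:cv2.resize(i[195:365,215:375],(640,680)[:2] and (400,425),interpolation=cv2.INTER_CUBIC)
cv2.imwrite('pics/z0.png',np.hstack([f(a),f(b)]))
cv2.imwrite('pics/full0.png',cv2.resize(np.hstack([a,b]),(800,300)))
```

```text
(no output)
```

View pics/z0.png

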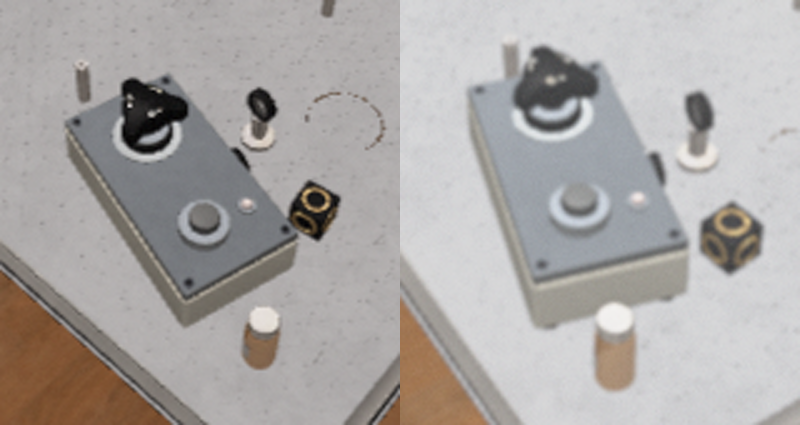

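View pics/scene0.png

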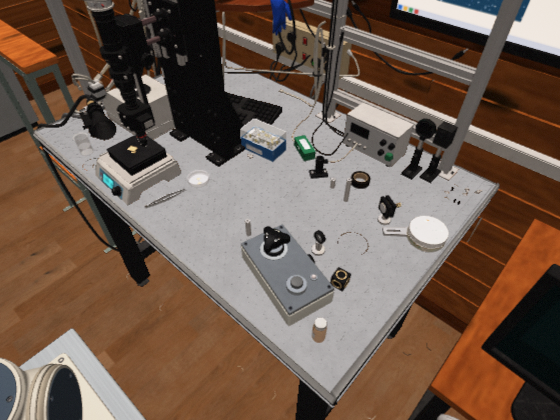

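View pics/side0.png

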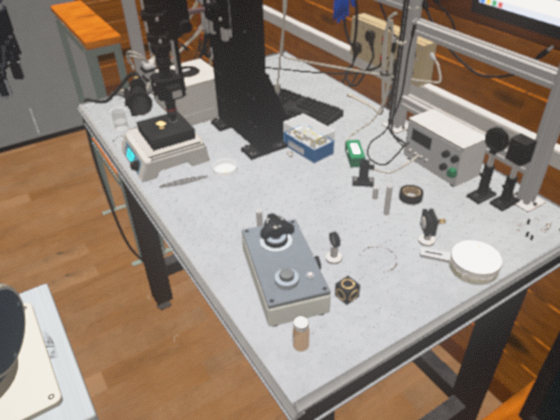

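```bash
cat > fit.py <<'E'
from h import *
from scipy.optimize import least_squares
z=lambda a:[(215+x/2.5,195+y/2.5) for x,y in a]
loc=[(-56,102,62),(56,102,62),(56,-102,62),(-56,-102,62),(-10,-58,83),(32,-58,66)]
obs={'scene':z([(66,122),(172,75),(297,237),(186,298),(205,216),(247,204)]),'side':z([(68,90),(205,62),(287,240),(130,283),(178,197),(237,198)])}
def W(p,l):
    c,s=np.cos(p[2]),np.sin(p[2]); return np.array([p[0]+c*l[0]-s*l[1],p[1]+s*l[0]+c*l[1],l[2]])
if __name__=='__main__':
  for cams in (['scene'],['side'],['scene','side']):
    Ps={n:camera_params(n) for n in cams}
    f=lambda p:np.concatenate([np.array(proj(n,W(p,l),Ps[n]))-o for n in cams for l,o in zip(loc,obs[n])])
    r=least_squares(f,[500,-150,0],loss='soft_l1'); print(cams,r.x,np.round(f(r.x),1))
  p=r.x
  print('mush',W(p,(0,48,109)),'btn',W(p,(-10,-58,83)))
  for n in Ps: print(n,proj(n,W(p,(0,48,109)),Ps[n]))
  for q,h in dict(lens_mount=66,cage_cube=34,vial=60,post_1=50).items():
    a=[(n,search_frame(n,q)) for n in Ps]
    for n,r in a:
      if r: print(q,n,atz(n,*r[0]['rect'][:2],h/2)[:2],r[0]['p'])
E
python3 fit.py
```

```text
['scene'] [ 5.23026845e+02 -9.16897352e+01 -3.01241232e-01] [-1.2 -1.2 -0.1 -1.9  2.7 -0.5 -0.7  1.1  0.1  0.3  0.4  0.7]
['side'] [ 5.24751827e+02 -8.94465969e+01 -3.02388214e-01] [-1.2 -2.  -0.3 -1.4  2.1  1.8 -0.5 -0.7  0.1 -0.   0.3  1.6]
['scene', 'side'] [ 5.23890667e+02 -9.07694924e+01 -3.03391005e-01] [-1.1 -1.8 -0.1 -2.4  2.5 -1.  -0.9  0.5 -0.1 -0.3  0.3  0.2 -1.2 -1.4
 -0.2 -0.9  2.1  2.6 -0.6  0.1  0.1  0.7  0.3  2.3]
mush [538.23105376 -44.96170581 109.        ] btn [ 497.01941131 -143.13298738   83.        ]
scene (np.float64(274.25620197201937), np.float64(234.84752402084297))
side (np.float64(275.55945372687256), np.float64(222.6119219097646))
lens_mount scene [633.3073899 -88.3342008] 0.77
lens_mount side [ 631.59253255 -100.17928036] 0.79
cage_cube scene [ 593.40587948 -189.27642207] 0.78
cage_cube side [ 597.62495479 -179.51376806] 0.71
vial scene [ 471.02430859 -225.77394526] 0.71
vial side [ 472.64516449 -222.88039481] 0.57
post_1 scene [562.63927433  64.56628508] 0.41
post_1 side [570.72821035  73.43987189] 0.43
```

Run:
```python
from h import *
P=camera_params('scene')
for p in [(0,0,0),(230,499,231),(230,499,400),(230,499,600),(400,250,0),(610,350,0),(610,-140,650),(610,300,650),(100,180,500)]: print(p,np.round(proj('scene',p,P)))
for u,v in [(135,165),(167,198),(207,165),(183,135),(230,155),(200,180),(260,145)]: print((u,v),atz('scene',u,v,0,P)[:2].round())
# sizes
```

```text
(0, 0, 0) [ 35. 449.]
(230, 499, 231) [-16. 148.]
(230, 499, 400) [-68.  73.]
(230, 499, 600) [-160.  -60.]
(400, 250, 0) [148. 233.]
(610, 350, 0) [189. 173.]
(610, -140, 650) [382. -83.]
(610, 300, 650) [ 140. -124.]
(100, 180, 500) [-164.  128.]
(135, 165) [525. 494.]
(167, 198) [505. 315.]
(207, 165) [666. 339.]
(183, 135) [710. 506.]
(230, 155) [742. 322.]
(200, 180) [610. 304.]
(260, 145) [836. 289.]
```

View pics/wrist0.png

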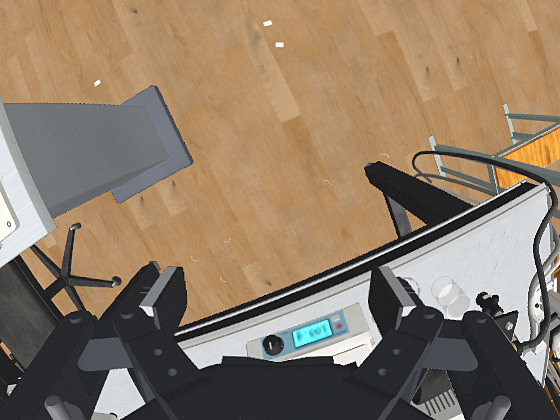

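```bash
cat >> h.py <<'E'
from scipy.spatial.transform import Rotation as Ro
def tool():
    s=read_state(); q=s['ee_rot']; R=Ro.from_quat([q[1],q[2],q[3],q[0]]).as_matrix(); return s,R
def to(p,s=None,R=None):
    if s is None: s,R=tool()
    return (R.T@(np.array(p)-s['position'])/10).round(2)
def st():
    s,R=tool(); print('t',s['time_s'],'p',s['position'].round(1),'F',s['ft_force'].round(1),'w',round(s['gripper_width'],1),'q',s['joint_pos'].round(2)); print('x',R[:,0].round(3),'y',R[:,1].round(3)); return s,R
E
python3 -c "
from h import *
st();print(to((300,245,200)))"
```

```text
t 1.9 p [230.7 499.3 231.3] F [ 0.2  0.4 -0.3] w 85.5 q [0.99 0.26 0.02 1.33 0.   1.42]
x [-0.908  0.419  0.   ] y [0.419 0.908 0.   ]
[-16.96 -20.18   3.13]
```

Call:
{"api": "carry_out", "payload": {"moves": [{"tx":-3.4,"ty":-4.0,"tz":0.6},{"tx":-6.8,"ty":-8.1,"tz":1.2},{"tx":-10.2,"ty":-12.1,"tz":1.9},{"tx":-13.6,"ty":-16.1,"tz":2.5},{"tx":-17,"ty":-20.2,"tz":3.1}], "fingers": 1, "grip_force": 40}}

```text
$.moves[0]: bad value
```

```bash
python3 -c "
from h import *
st();print(to((370,10,200)))"
```

```text
t 1.9 p [230.7 499.3 231.3] F [ 0.2  0.4 -0.3] w 85.5 q [0.99 0.26 0.02 1.33 0.   1.42]
x [-0.908  0.419  0.   ] y [0.419 0.908 0.   ]
[-33.17 -38.57   3.13]
```

Call:
{"api": "carry_out", "payload": {"moves": [{"tx":-3.4,"ty":-4.0,"tz":0.6,"spin":0},{"tx":-6.8,"ty":-8.1,"tz":1.2,"spin":0},{"tx":-10.2,"ty":-12.1,"tz":1.9,"spin":0},{"tx":-13.6,"ty":-16.1,"tz":2.5,"spin":0},{"tx":-17,"ty":-20.2,"tz":3.1,"spin":0}], "fingers": 1, "grip_force": 40}}

```text
time_s: 2.52
position: [300.4, 243.2, 200.3]
ee_rot: [0.0, 0.214, 0.977, 0.0]
ft_force: [0.8, 0.6, 0.9]
gripper_width: -0.4
```

```bash
python3 -c "
from h import *
st();print(to((370,10,200)))"
```

```text
t 2.525 p [300.4 243.2 200.3] F [0.8 0.6 0.9] w -0.4 q [ 0.46 -0.01 -0.38  1.2  -0.    0.89]
x [-0.908  0.419 -0.001] y [0.419 0.908 0.001]
[-16.08 -18.26   0.02]
```

Call:
{"api": "carry_out", "payload": {"moves": [{"tx":-3.2,"ty":-3.7,"tz":0,"spin":0},{"tx":-6.4,"ty":-7.3,"tz":0,"spin":0},{"tx":-9.6,"ty":-11,"tz":0,"spin":0},{"tx":-12.8,"ty":-14.6,"tz":0,"spin":0},{"tx":-16.1,"ty":-18.3,"tz":0,"spin":0}]}}

```text
time_s: 3.15
position: [370.2, 7.9, 200.6]
ee_rot: [0.001, 0.214, 0.977, 0.0]
ft_force: [1.3, 0.9, -0.1]
gripper_width: 0.1
```

```bash
python3 -c "
from h import *
st();print(to((490,-45,200)))
save('wrist','w1.png')
for q in ['stop_top','lobe_1','rearm_button_top','stop_station']: print(q,search_frame('wrist',q)[:4])
P=camera_params('wrist')
for p in [(538,-45,109),(497,-143,83)]:print(proj('wrist',p,P))"
```

```text
t 3.15 p [370.2   7.9 200.6] F [ 1.3  0.9 -0.1] w 0.1 q [-0.21 -0.04 -0.4   1.2   0.    0.23]
x [-0.908  0.419 -0.002] y [0.419 0.908 0.001]
[-13.09   0.21   0.08]
stop_top []
lobe_1 [{'rect': [278.9, 358.7, 5.6, 5.4], 'p': 0.4}]
rearm_button_top [{'rect': [254.7, 322.4, 171.9, 78.4], 'p': 0.65}]
stop_station []
(np.float64(297.56211695580953), np.float64(384.74306254579415))
(np.float64(198.5053637937567), np.float64(367.53790751897577))
```

View pics/w1.png

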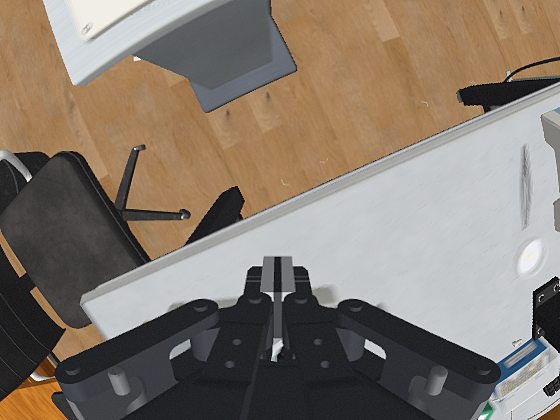

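Run:
```python
from h import *
C=np.array([538.2,-45,98])
for n in ['scene','side']:
  im=cv2.imread(f'pics/{n}0.png'); x0,y0=250,205
  k=8
  c=cv2.resize(im[y0:y0+55,x0:x0+50],None,fx=k,fy=k,interpolation=cv2.INTER_CUBIC)
  P=camera_params(n)
  for i in range(3):
    a=-.303+np.pi/2+i*2.0944
    u,v=proj(n,C+35*np.array([np.cos(a),np.sin(a),0]),P)
    cv2.circle(c,(int((u-x0+.5)*k),int((v-y0+.5)*k)),5,[(0,0,255),(0,255,0),(255,0,0)][i],-1)
  u,v=proj(n,C+[0,0,11],P);cv2.circle(c,(int((u-x0+.5)*k),int((v-y0+.5)*k)),5,(255,255,0),-1)
  cv2.imwrite(f'pics/m_{n}.png',c)
a=cv2.imread('pics/m_scene.png');b=cv2.imread('pics/m_side.png');cv2.imwrite('pics/m.png',np.hstack([a,b])[:, :800])
```

```text
(no output)
```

View pics/m.png

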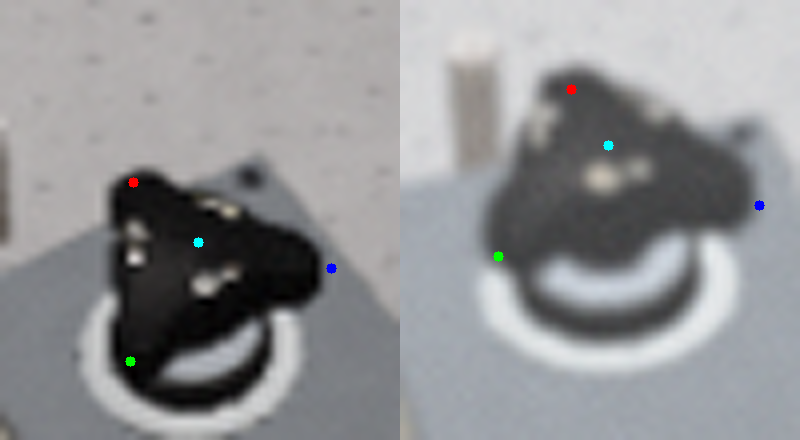

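```bash
python3 -c "
from h import *
st();print(to((538.2,-45,140)))"
```

```text
t 3.4 p [369.8   9.6 200.2] F [-0.8  0.7  0.5] w -0.1 q [-0.2  -0.04 -0.4   1.2   0.    0.23]
x [-0.908  0.42  -0.   ] y [0.42  0.908 0.001]
[-17.58   2.12   6.03]
```

Call:
{"api": "carry_out", "payload": {"moves": [{"tx":-3.5,"ty":0.4,"tz":1.0,"spin":-0.13},{"tx":-7.0,"ty":0.8,"tz":2.0,"spin":-0.26},{"tx":-10.5,"ty":1.3,"tz":3.2,"spin":-0.39},{"tx":-14,"ty":1.7,"tz":4.6,"spin":-0.52},{"tx":-17.6,"ty":2.1,"tz":6.0,"spin":-0.65}]}}

```text
time_s: 4.03
position: [539.3, -43.6, 139.9]
ee_rot: [0.0, -0.112, 0.994, 0.0]
ft_force: [-0.3, -0.7, 0.4]
gripper_width: -0.2
```

Run:
```python
from h import *
st()
for n in ['scene','side','wrist']: save(n,n+'2.png')
st();print(to((538.2,-45,108)))
a=cv2.imread('pics/scene2.png')[150:330,190:370];b=cv2.imread('pics/side2.png')[150:330,190:370]
cv2.imwrite('pics/c2.png',cv2.resize(np.hstack([a,b]),(800,400),interpolation=cv2.INTER_CUBIC))
```

```text
t 4.025 p [539.3 -43.6 139.9] F [-0.3 -0.7  0.4] w -0.2 q [-0.24  0.29 -0.18  1.11  0.   -0.46]
x [-0.975 -0.222 -0.001] y [-0.222  0.975  0.001]
t 4.175 p [538.6 -43.8 139.1] F [0.1 0.1 0.4] w 0.0 q [-0.24  0.29 -0.18  1.11  0.   -0.46]
x [-0.976 -0.216  0.001] y [-0.216  0.976  0.002]
[ 0.06 -0.11  3.11]
```

View pics/c2.png

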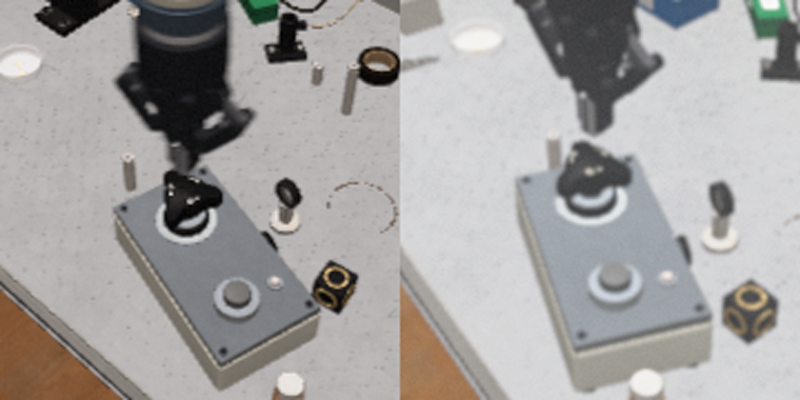

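View pics/wrist2.png

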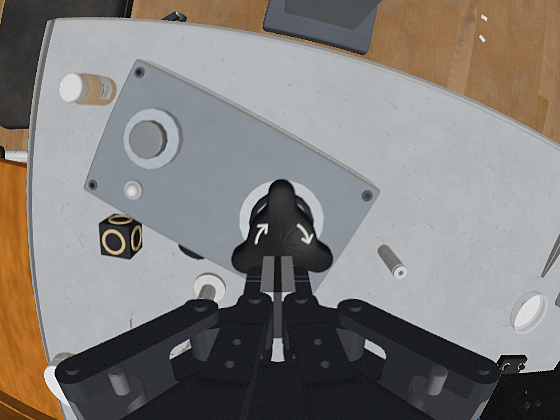

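Run:
```python
from h import *
P=camera_params('wrist')
print('btn',atz('wrist',149,140,83,P))
C=np.array([538.2,-45,95])
for a in (72.6,192.6,312.6):
  a=np.radians(a);print(np.round(proj('wrist',C+35*np.array([np.cos(a),np.sin(a),0]),P)))
print('green tip seen',atz('wrist',281,181,95,P), C+35*np.array([np.cos(np.radians(192.6)),np.sin(np.radians(192.6)),0]))
for u,v in [(139,72),(92,185),(367,196)]: print(atz('wrist',u,v,62,P))
from fit import W
for l in [(-48,-94,62),(48,-94,62),(-48,94,62)]: print(W((523.9,-90.8,-.303),l))
```

```text
btn [ 495.65696348 -137.01687588   83.        ]
[323. 264.]
[275. 182.]
[228. 264.]
green tip seen [502.57411644 -49.17710704  95.        ] [504.04291333 -52.63501345  95.        ]
[ 451.39532953 -162.45827531   62.        ]
[ 540.23584837 -189.52755572   62.        ]
[505.20283752  14.81344766  62.        ]
[ 450.03843081 -166.19541496   62.        ]
[ 541.66521137 -194.84036363   62.        ]
[506.13478863  13.24036363  62.        ]
```

Run:
```python
from h import *
im=[]
for n in ['scene','side']:
  P=camera_params(n);u,v=proj(n,(538.6,-43.8,139.1),P);print(n,u,v)
  i=cv2.imread(f'pics/{n}2.png');x0,y0,k=245,180,8
  c=cv2.resize(i[y0:y0+65,x0:x0+50],None,fx=k,fy=k,interpolation=cv2.INTER_CUBIC)
  cv2.circle(c,(int((u-x0+.5)*k),int((v-y0+.5)*k)),4,(0,0,255),-1)
  for dx in(-11,11):
   for dy in (-14.5,14.5):
    p=np.array([538.6,-43.8,139.1])+dx*np.array([-.976,-.216,0])+dy*np.array([-.216,.976,0])
    u,v=proj(n,p,P);cv2.circle(c,(int((u-x0+.5)*k),int((v-y0+.5)*k)),3,(0,255,0),-1)
  im.append(c)
cv2.imwrite('pics/t2.png',np.hstack(im))
```

```text
scene 273.820072575761 225.03434890499787
side 274.89969511234926 209.12443864153747
```

View pics/t2.png

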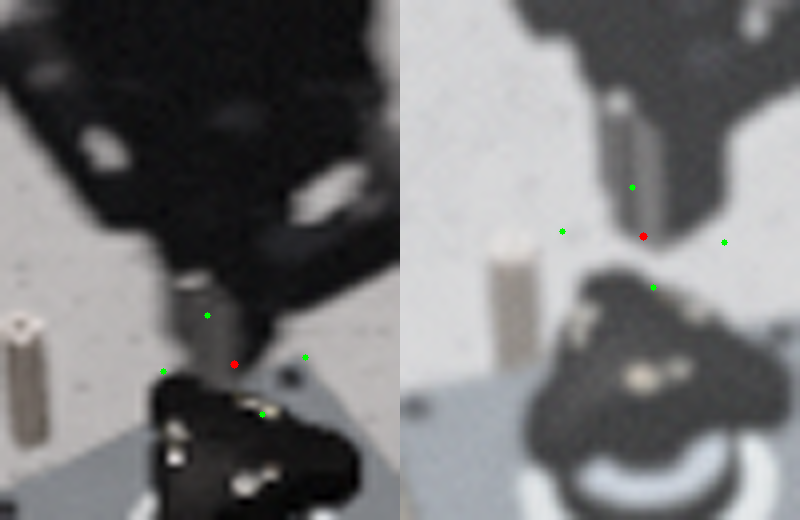

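Call:
{"api": "carry_out", "payload": {"moves": [{"tx":0,"ty":0,"tz":1.5,"spin":0},{"tx":0,"ty":0,"tz":2.7,"spin":0},{"tx":0,"ty":0,"tz":3.2,"spin":0},{"tx":0,"ty":0,"tz":3.5,"spin":0},{"tx":0,"ty":0,"tz":3.5,"spin":0}]}}

```text
time_s: 4.8
position: [537.7, -43.1, 104.5]
ee_rot: [-0.001, -0.109, 0.994, 0.001]
ft_force: [-3.7, 3.7, 7.4]
gripper_width: -0.2
```

```bash
python3 -c "
from h import *
st();st()"
```

```text
t 4.8 p [537.7 -43.1 104.5] F [-3.7  3.7  7.4] w -0.2 q [-0.24  0.31 -0.24  1.02  0.   -0.45]
x [-0.976 -0.216  0.001] y [-0.216  0.976  0.002]
t 4.8 p [537.7 -43.1 104.5] F [-3.7  3.7  7.4] w -0.2 q [-0.24  0.31 -0.24  1.02  0.   -0.45]
x [-0.976 -0.216  0.001] y [-0.216  0.976  0.002]
```

Call:
{"api": "carry_out", "payload": {"moves": [{"tx":0,"ty":0,"tz":0.25,"spin":0},{"tx":0,"ty":0,"tz":0.45,"spin":0},{"tx":0,"ty":0,"tz":0.52,"spin":0},{"tx":0,"ty":0,"tz":0.52,"spin":0}]}}

```text
time_s: 5.3
position: [537.5, -43.0, 100.4]
ee_rot: [-0.0, -0.109, 0.994, 0.001]
ft_force: [-3.4, 1.9, 9.3]
gripper_width: -0.0
```

```bash
python3 -c "
from h import *
st()"
```

```text
t 5.3 p [537.5 -43.  100.4] F [-3.4  1.9  9.3] w -0.0 q [-0.24  0.31 -0.25  1.01  0.   -0.45]
x [-0.976 -0.216 -0.   ] y [-0.216  0.976  0.002]
```

Call:
{"api": "carry_out", "payload": {"moves": [{"tx":0,"ty":0,"tz":0.15,"spin":0},{"tx":0,"ty":0,"tz":0.25,"spin":0},{"tx":0,"ty":0,"tz":0.3,"spin":0},{"tx":0,"ty":0,"tz":0.3,"spin":0}]}}

```text
time_s: 5.8
position: [537.6, -42.9, 99.1]
ee_rot: [0.001, -0.108, 0.994, 0.0]
ft_force: [-4.1, 0.9, 14.3]
gripper_width: -0.1
```

```bash
python3 -c "
from h import *
st()"
```

```text
t 5.8 p [537.6 -42.9  99.1] F [-4.1  0.9 14.3] w -0.1 q [-0.24  0.31 -0.25  1.    0.   -0.45]
x [-0.976 -0.216 -0.002] y [-0.216  0.976  0.001]
```

Call:
{"api": "carry_out", "payload": {"moves": [{"tx":0,"ty":0,"tz":0.25,"spin":0},{"tx":0,"ty":0,"tz":0.25,"spin":0},{"tx":0,"ty":0,"tz":-0.8,"spin":0},{"tx":0,"ty":0,"tz":-2.2,"spin":0},{"tx":0,"ty":0,"tz":-2.6,"spin":0}]}}

```text
time_s: 6.42
position: [537.8, -43.0, 126.2]
ee_rot: [0.002, -0.108, 0.994, 0.0]
ft_force: [-0.5, -0.2, -0.7]
gripper_width: -0.1
```

Run:
```python
from h import *
st()
for n in ['scene','side']: save(n,n+'3.png')
st()
r=[]
for n,(x0,y0) in dict(scene=(240,190),side=(240,180)).items():
  for k in '03':
    r.append(cv2.resize(cv2.imread(f'pics/{n}{k}.png')[y0:y0+80,x0:x0+80],(400,300),interpolation=cv2.INTER_CUBIC))
cv2.imwrite('pics/c3.png',np.vstack([np.hstack(r[:2]),np.hstack(r[2:])]))
```

```text
t 6.425 p [537.8 -43.  126.2] F [-0.5 -0.2 -0.7] w -0.1 q [-0.24  0.29 -0.21  1.07  0.   -0.45]
x [-0.976 -0.216 -0.004] y [-0.216  0.976  0.   ]
t 6.525 p [537.7 -43.  125.5] F [0.1 0.1 0.8] w 0.3 q [-0.24  0.29 -0.21  1.07  0.   -0.45]
x [-0.976 -0.216 -0.003] y [-0.216  0.976  0.   ]
```

View pics/c3.png

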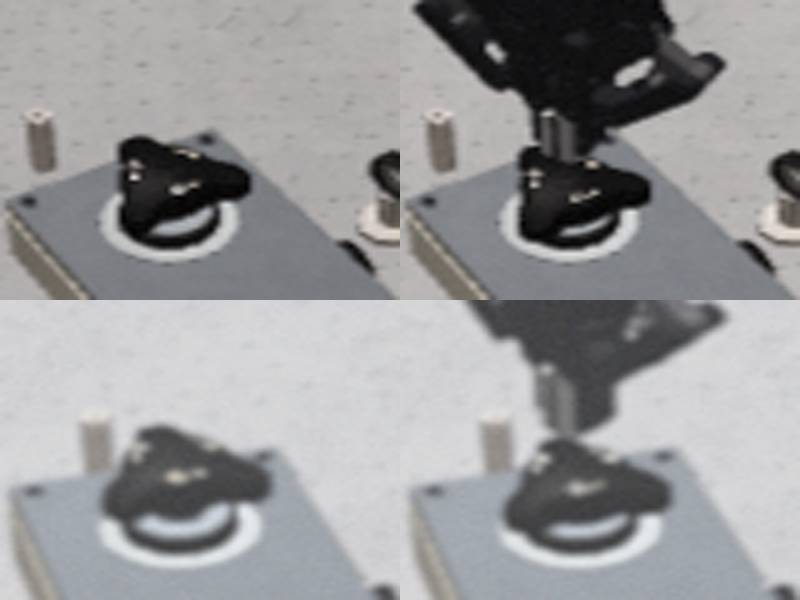

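Call:
{"api": "carry_out", "payload": {"moves": [{"tx":3.4,"ty":-2.95,"tz":0,"spin":0},{"tx":3.4,"ty":-2.95,"tz":1.0,"spin":0},{"tx":3.4,"ty":-2.95,"tz":2.5,"spin":0},{"tx":3.4,"ty":-2.95,"tz":3.8,"spin":0},{"tx":3.4,"ty":-2.95,"tz":4.2,"spin":0}]}}

```text
time_s: 7.15
position: [510.6, -78.5, 81.9]
ee_rot: [0.0, -0.109, 0.994, 0.001]
ft_force: [0.1, 1.7, 0.4]
gripper_width: 0.3
```

Run:
```python
from h import *
st();save('wrist','w4.png');save('side','s4.png');save('scene','c4.png');st()
r=[cv2.resize(cv2.imread(f'pics/{n}4.png')[y0:y0+80,x0:x0+80],(400,400),interpolation=cv2.INTER_CUBIC) for n,x0,y0 in (('c',240,190),('s',240,180))]
cv2.imwrite('pics/d4.png',np.hstack(r))
```

```text
t 7.15 p [510.6 -78.5  81.9] F [0.1 1.7 0.4] w 0.3 q [-0.32  0.29 -0.33  0.95  0.   -0.53]
x [-0.976 -0.216 -0.001] y [-0.216  0.976  0.001]
t 7.3 p [511.1 -78.8  83.2] F [-0.2 -0.6  0.3] w -0.4 q [-0.32  0.29 -0.33  0.95  0.   -0.53]
x [-0.976 -0.216 -0.003] y [-0.216  0.976  0.001]
```

View pics/w4.png

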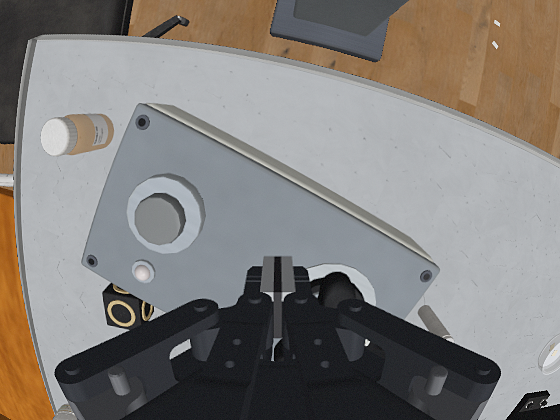

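View pics/d4.png

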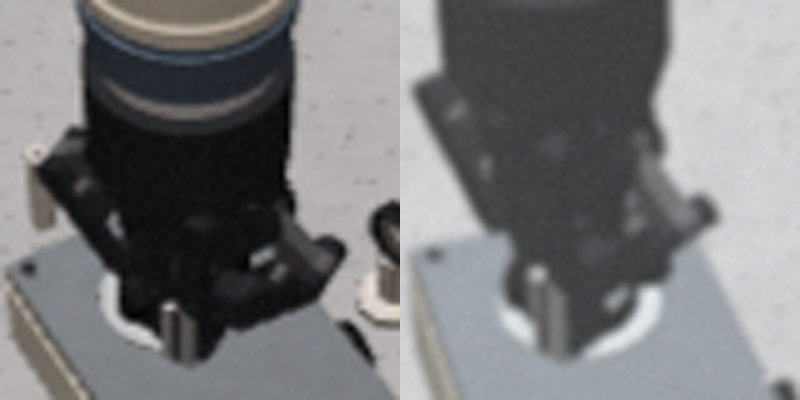

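Call:
{"api": "carry_out", "payload": {"moves": [{"tx":0.38,"ty":0.53,"tz":0,"spin":0.15},{"tx":0.68,"ty":1.12,"tz":0,"spin":0.3},{"tx":0.89,"ty":1.74,"tz":0,"spin":0.45},{"tx":1.0,"ty":2.39,"tz":0,"spin":0.6},{"tx":1.0,"ty":2.39,"tz":0,"spin":0.6}]}}

```text
time_s: 7.92
position: [496.5, -57.5, 83.7]
ee_rot: [0.002, 0.189, 0.982, 0.001]
ft_force: [-0.5, -0.6, 0.5]
gripper_width: 0.2
```

```bash
cat > look.py <<'E'
from h import *
import sys
k=sys.argv[1]
st();save('wrist',f'w{k}.png');save('side',f's{k}.png');save('scene',f'c{k}.png');s,R=st()
v=R.T@(s['position']-np.array([537.8,-44,0]));print('rel tool',v[:2].round(1))
r=[cv2.resize(cv2.imread(f'pics/{n}{k}.png')[y0:y0+80,x0:x0+80],(250,250),interpolation=cv2.INTER_CUBIC) for n,x0,y0 in (('c',240,190),('s',240,180))]
r.append(cv2.resize(cv2.imread(f'pics/w{k}.png')[200:340,180:380],(300,250)))
cv2.imwrite(f'pics/d{k}.png',np.hstack(r))
E
python3 look.py 5
```

```text
t 7.925 p [496.5 -57.5  83.7] F [-0.5 -0.6  0.5] w 0.2 q [-0.28  0.26 -0.37  0.94  0.    0.1 ]
x [-0.928  0.371 -0.003] y [0.371 0.928 0.002]
t 8.075 p [496.5 -57.8  83.5] F [-0.5 -1.4  1. ] w 0.1 q [-0.28  0.26 -0.37  0.94  0.    0.09]
x [-0.929  0.37  -0.002] y [0.37  0.929 0.002]
rel tool [ 33.1 -28. ]
```

View pics/d5.png

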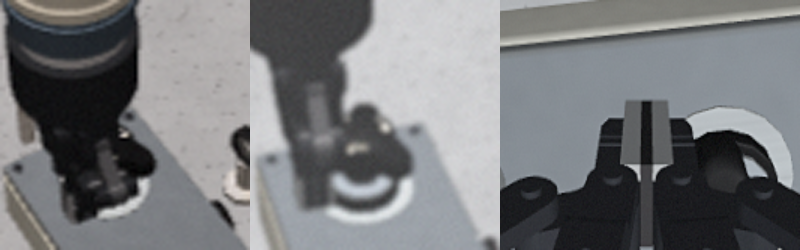

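Call:
{"api": "carry_out", "payload": {"moves": [{"tx":0.26,"ty":0.34,"tz":0,"spin":0.1},{"tx":0.49,"ty":0.71,"tz":0,"spin":0.2},{"tx":0.68,"ty":1.1,"tz":0,"spin":0.3},{"tx":0.68,"ty":1.1,"tz":0,"spin":0.3}]}}

```text
time_s: 8.57
position: [494.0, -45.1, 83.5]
ee_rot: [0.001, 0.332, 0.943, 0.001]
ft_force: [-2.9, -0.3, 1.2]
gripper_width: -0.1
```

```bash
python3 look.py 6
```

```text
t 8.575 p [494.  -45.1  83.5] F [-2.9 -0.3  1.2] w -0.1 q [-0.26  0.26 -0.38  0.93  0.    0.42]
x [-0.78   0.626 -0.001] y [0.626 0.78  0.002]
t 8.725 p [494.1 -45.3  83.4] F [-2.8  0.2  1.5] w -0.1 q [-0.26  0.26 -0.38  0.93  0.    0.41]
x [-0.78   0.626 -0.001] y [0.626 0.78  0.002]
rel tool [ 33.2 -28.2]
```

View pics/d6.png

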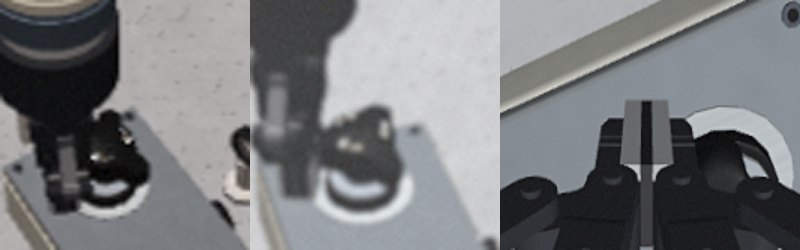

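```bash
python3 -c "
import cv2,numpy as np
r=[cv2.resize(cv2.imread(f'pics/{n}6.png')[y0:y0+70,x0:x0+60],(400,467),interpolation=cv2.INTER_CUBIC) for n,x0,y0 in (('c',250,210),('s',250,200))]
cv2.imwrite('pics/e6.png',np.hstack(r))"
```

```text
(no output)
```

View pics/e6.png

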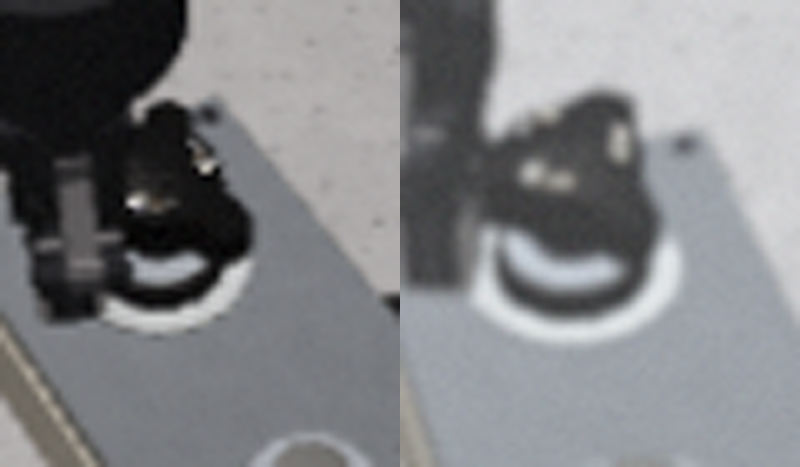

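Run:
```python
from h import *
import itertools
for n,c in (('scene','c'),('side','s')):
  P=camera_params(n); ims=[]
  for th,dz in itertools.product((.5,.7,.9),(0,-8)):
    im=cv2.resize(cv2.imread(f'pics/{c}6.png')[200:270,250:300],(260,364),interpolation=cv2.INTER_CUBIC)
    for zz,col in ((102,(0,0,255)),(88,(0,255,0))):
      pts=[]
      for t in np.linspace(0,2*np.pi,240):
        # support outline of 3 stadium lobes
        r=20.5
        for i in range(3):
          a=t-(1.2677-th+i*2.0944); ca,sa=np.cos(a),np.sin(a)
          if ca>0:
            for rr in np.arange(20,35.1,.5):
              x,y=rr*ca,rr*sa
              if abs(y)<=8 and (x<=27 or (x-27)**2+y*y<=64): r=max(r,rr)
        u,v=proj(n,(537.8+r*np.cos(t),-44+r*np.sin(t),zz+dz),P); pts.append([(u-250+.5)*5.2,(v-200+.5)*5.2])
      cv2.polylines(im,[np.int32(pts)],True,col,1)
    ims.append(im)
  o=np.vstack([np.hstack(ims[0::2]),np.hstack(ims[1::2])]); cv2.imwrite(f'pics/f_{n}.png',cv2.resize(o,(620,580)))
```

```text
(no output)
```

View pics/f_scene.png

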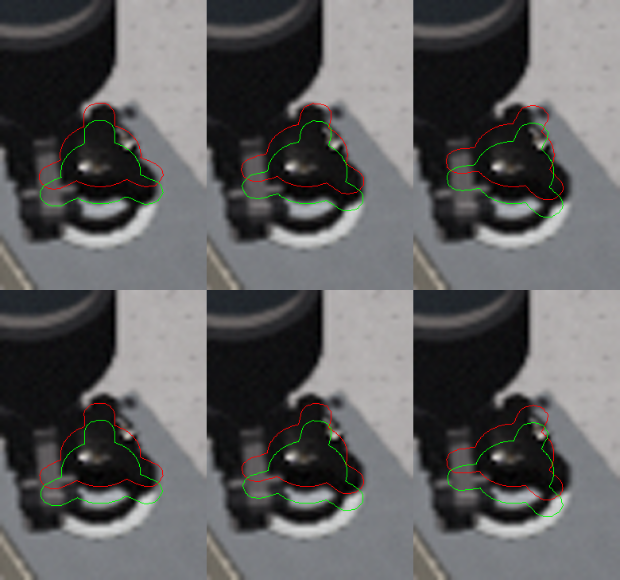

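View pics/f_side.png

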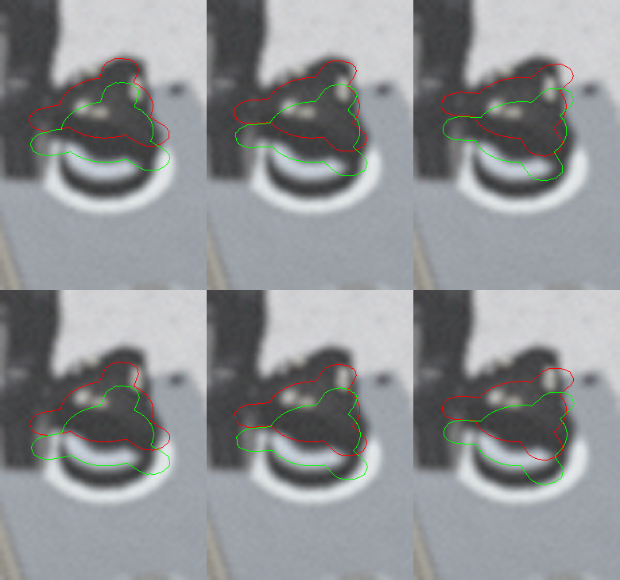

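Call:
{"api": "carry_out", "payload": {"moves": [{"tx":0.31,"ty":0.42,"tz":0,"spin":0.12},{"tx":0.31,"ty":0.42,"tz":0,"spin":0.12},{"tx":0.31,"ty":0.42,"tz":0,"spin":0.12}]}}

```text
time_s: 9.1
position: [494.1, -40.2, 83.4]
ee_rot: [0.001, 0.386, 0.922, 0.001]
ft_force: [-2.2, -1.2, 2.5]
gripper_width: 0.2
```

```bash
python3 look.py 7
```

```text
t 9.1 p [494.1 -40.2  83.4] F [-2.2 -1.2  2.5] w 0.2 q [-0.25  0.26 -0.38  0.93  0.    0.54]
x [-0.702  0.713 -0.001] y [0.713 0.702 0.002]
t 9.25 p [494.2 -40.2  83.4] F [-3.8 -0.4  2.1] w 0.1 q [-0.25  0.26 -0.38  0.93  0.    0.54]
x [-0.7    0.714 -0.001] y [0.714 0.7   0.002]
rel tool [ 33.2 -28.3]
```

View pics/d7.png

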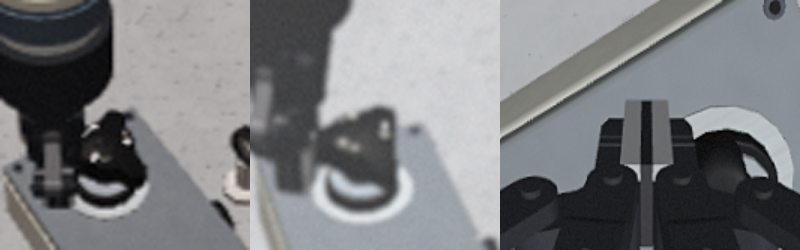

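Call:
{"api": "carry_out", "payload": {"moves": [{"tx":0.2,"ty":-0.8,"tz":0,"spin":0},{"tx":0.6,"ty":-1.8,"tz":0,"spin":-0.1},{"tx":1.2,"ty":-3.2,"tz":0,"spin":-0.2},{"tx":1.6,"ty":-4.0,"tz":-1.5,"spin":-0.2},{"tx":1.6,"ty":-4.0,"tz":-4.5,"spin":-0.2}]}}

```text
time_s: 9.88
position: [453.4, -56.9, 129.1]
ee_rot: [0.0, 0.295, 0.956, 0.001]
ft_force: [0.3, 0.1, 0.4]
gripper_width: -0.1
```

```bash
python3 look.py 8; python3 -c "
from h import *
print(to((496.3,-140,120)),to((496.3,-140,83)))
im=[cv2.resize(cv2.imread(f'pics/{n}8.png')[190:330,220:360],(400,400),interpolation=cv2.INTER_CUBIC) for n in 'cs'];cv2.imwrite('pics/e8.png',np.hstack(im))"
```

```text
t 9.875 p [453.4 -56.9 129.1] F [0.3 0.1 0.4] w -0.1 q [-0.31  0.16 -0.38  1.03  0.    0.29]
x [-0.826  0.563 -0.   ] y [0.563 0.826 0.002]
t 10.025 p [455.4 -57.3 130.4] F [ 0.4  0.6 -0. ] w 0.4 q [-0.31  0.16 -0.38  1.03  0.    0.29]
x [-0.827  0.562 -0.005] y [0.562 0.827 0.003]
rel tool [ 60.  -56.8]
[-8.03 -4.55  1.07] [-8.01 -4.56  4.77]
```

View pics/e8.png

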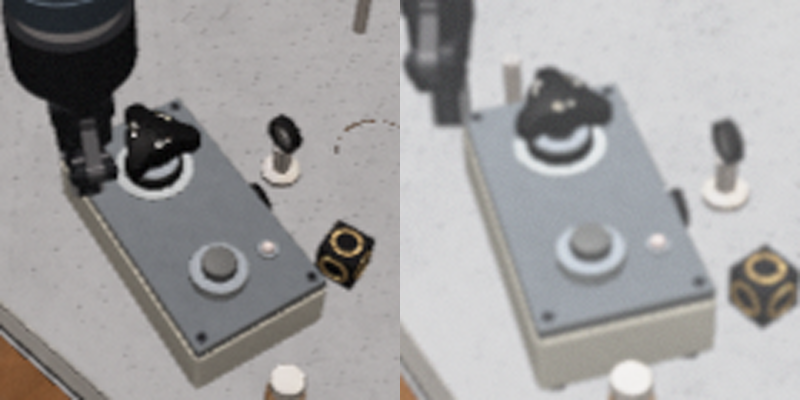

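View pics/w8.png

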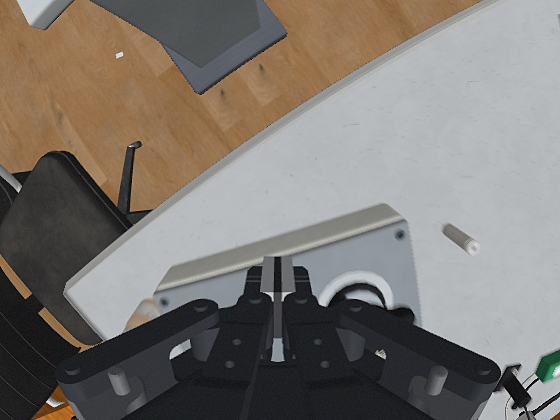

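Call:
{"api": "carry_out", "payload": {"moves": [{"tx":-4.0,"ty":-2.3,"tz":0,"spin":0},{"tx":-8.0,"ty":-4.6,"tz":0.5,"spin":0},{"tx":-8.0,"ty":-4.6,"tz":2.5,"spin":0},{"tx":-8.0,"ty":-4.6,"tz":4.0,"spin":0},{"tx":-8.0,"ty":-4.6,"tz":4.4,"spin":0}]}}

```text
time_s: 10.65
position: [495.2, -139.7, 85.6]
ee_rot: [0.002, 0.294, 0.956, 0.001]
ft_force: [-0.8, 0.5, -0.1]
gripper_width: 0.1
```

```bash
python3 look.py 9; python3 -c "
from h import *
print(to((496.3,-140,77)))
im=[cv2.resize(cv2.imread(f'pics/{n}9.png')[220:320,240:340],(400,400),interpolation=cv2.INTER_CUBIC) for n in 'cs'];cv2.imwrite('pics/e9.png',np.hstack(im))"
```

```text
t 10.65 p [ 495.2 -139.7   85.6] F [-0.8  0.5 -0.1] w 0.1 q [-0.44  0.28 -0.33  0.95  0.    0.16]
x [-0.827  0.562 -0.003] y [0.562 0.827 0.003]
t 10.8 p [ 496.1 -139.9   87. ] F [-0.4 -0.4  0. ] w -0.0 q [-0.44  0.28 -0.33  0.95  0.    0.16]
x [-0.827  0.562 -0.006] y [0.562 0.827 0.003]
rel tool [ -19.8 -102.5]
[-0.02  0.    1.  ]
```

View pics/e9.png

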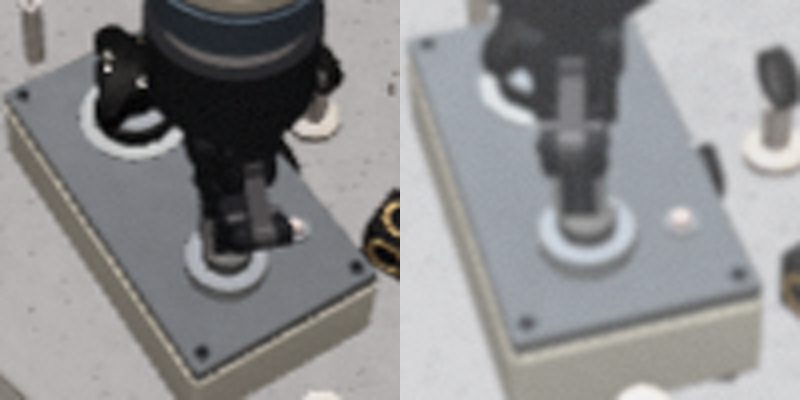

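View pics/w9.png

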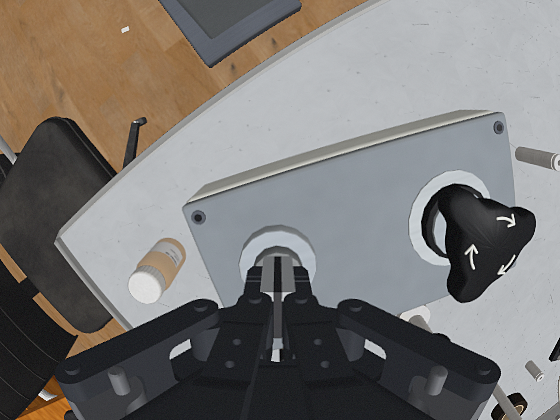

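```bash
python3 -c "
from h import *
P=camera_params('wrist')
print(atz('wrist',278,247,83,P),atz('wrist',278,226,74,P),atz('wrist',240,262,74,P),atz('wrist',316,262,74,P))
for p in [(496.1,-139.9,87),(496.3,-140,83)]:print(proj('wrist',p,P))
d=np.array([-.827,.562]); print('btn centre from front edge',atz('wrist',278,247,83,P)[:2]-13*d, atz('wrist',278,226,74,P)[:2]-21*d)"
```

```text
[ 486.98047399 -132.43523134   83.        ] [ 480.59224361 -128.04249267   74.        ] [ 485.99481179 -155.99024845   74.        ] [ 508.66197499 -122.73681166   74.        ]
(np.float64(275.8717309812741), np.float64(272.17065028885656))
(np.float64(275.93277174613), np.float64(268.95701083457686))
btn centre from front edge [ 497.73147399 -139.74123134] [ 497.95924361 -139.84449267]
```

Button centre (498, -140) against TCP (496, -140): well on it. Pressing.

Call:
{"api": "carry_out", "payload": {"moves": [{"tx":-0.1,"ty":0,"tz":0.4,"spin":0},{"tx":-0.1,"ty":0,"tz":0.7,"spin":0},{"tx":-0.1,"ty":0,"tz":0.95,"spin":0},{"tx":-0.1,"ty":0,"tz":1.1,"spin":0},{"tx":-0.1,"ty":0,"tz":1.1,"spin":0}]}}

```text
time_s: 11.42
position: [497.5, -140.5, 77.8]
ee_rot: [0.005, 0.294, 0.956, 0.001]
ft_force: [-4.4, 3.0, 20.2]
gripper_width: -0.0
```

```bash
python3 -c "
from h import *
st()"
```

```text
t 11.425 p [ 497.5 -140.5   77.8] F [-4.4  3.  20.2] w -0.0 q [-0.44  0.29 -0.34  0.93  0.    0.16]
x [-0.827  0.562 -0.008] y [0.562 0.827 0.004]
```

Call:
{"api": "carry_out", "payload": {"moves": [{"tx":0,"ty":0,"tz":-1.0,"spin":0},{"tx":0,"ty":0,"tz":-3,"spin":0},{"tx":0,"ty":0,"tz":-6,"spin":0},{"tx":3,"ty":0,"tz":-9,"spin":0},{"tx":7,"ty":0,"tz":-11,"spin":0}]}}

```text
time_s: 12.05
position: [438.3, -101.0, 188.1]
ee_rot: [0.005, 0.294, 0.956, 0.001]
ft_force: [0.3, 0.5, 0.6]
gripper_width: -0.2
```

Call:
{"api": "carry_out", "payload": {"moves": [{"tx":3,"ty":0,"tz":0,"spin":0},{"tx":3,"ty":0,"tz":0,"spin":0},{"tx":3,"ty":0,"tz":0,"spin":0},{"tx":3,"ty":0,"tz":0,"spin":0}]}}

```text
time_s: 12.55
position: [414.0, -84.6, 187.6]
ee_rot: [0.005, 0.294, 0.956, 0.001]
ft_force: [-0.2, 0.2, 0.4]
gripper_width: 0.2
```

```bash
python3 look.py 10; python3 -c "
from h import *
im=[cv2.resize(cv2.imread(f'pics/{n}.png')[190:350,220:380],(400,300),interpolation=cv2.INTER_CUBIC) for n in ['scene0','c10','side0','s10']];cv2.imwrite('pics/e10.png',np.vstack([np.hstack(im[:2]),np.hstack(im[2:])]))"
```

```text
t 12.55 p [414.  -84.6 187.6] F [-0.2  0.2  0.4] w 0.2 q [-0.4   0.05 -0.34  1.16  0.    0.19]
x [-0.827  0.562 -0.008] y [0.562 0.827 0.004]
t 12.7 p [413.8 -84.5 187.5] F [0.4 0.3 0.5] w 0.4 q [-0.4   0.05 -0.34  1.16  0.    0.19]
x [-0.827  0.562 -0.008] y [0.562 0.827 0.004]
rel tool [  78.3 -102.4]
```

View pics/e10.png

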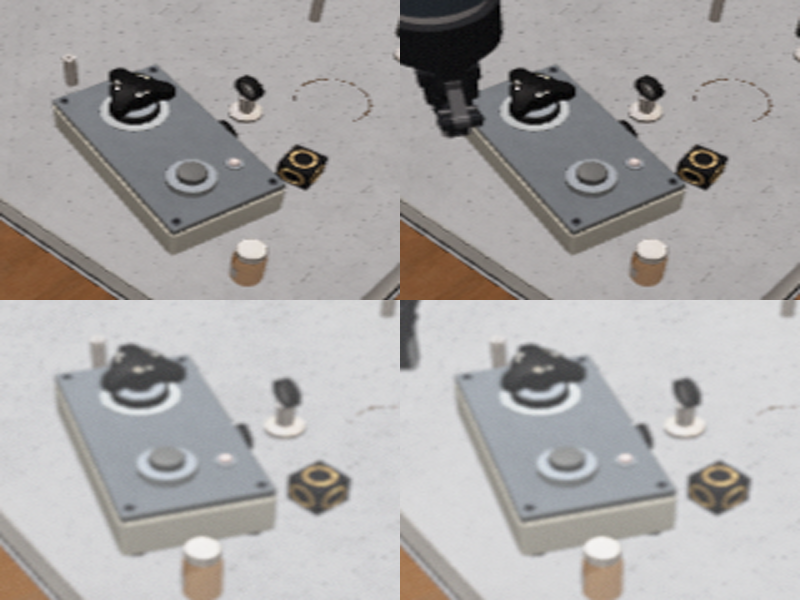

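Everything is back at rest: mushroom up, button out, and the station and bystanders where they started. Handing in.

```bash
python3 -c "
from bench import sign_off
print(sign_off())"
```

```text
the job is handed in; nothing more can be done
None
```

The stop-station test is done and handed in at about 12.7 s of the 51 s allowed. The hand-in reports no verdict, so the checks below are mine.

- **Press:** I pressed the mushroom with shut fingertips to 99.1 mm above the worktop, about 9.9 mm in, which is its end stop. The last reading before a small extra push was 14 N. After I lifted off, the pictures showed the head sitting low, so it had latched.
- **Turn and release:** I pushed one lobe clockwise along an arc with the shut fingers, with about 3–4 N sideways. At about 0.65–0.7 rad, judged by overlaying the head's outline on the pictures, the head looked popped up. I turned it about 0.12 rad more and backed off. It then stood up again at its rest angle.
- **Re-arm button:** I pressed it to 77.8 mm above the worktop, about 5.2 mm in, with 20 N. That is fully in, and it sprang back when I let go.
- **Last check:** Compared with the first pictures, the station and the visible bystanders stand in the same places and the robot touches nothing. The arm hides the bare post in the scene view, but it is in place in the side view.

**Disagreements:**
- The wrist camera put things 3–6 mm to the left of where the two fixed cameras did. I aimed between the two estimates.
- The first move call was refused for missing "spin" values. It moved nothing and I sent it again.

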